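Pop a spice tin from the spring dispenser and trap it

ROBOT

A 6-joint arm with a two-finger parallel gripper is mounted at the origin on the work surface. World frame = base frame: x ahead of the robot, y to its left, z up, the work surface at z = 0. Lengths are in m, angles in degrees, forces in N, time in s.
With the tool pointing down it reaches from about 0.3 to 1 m from the base axis. Payload 5.1 kg.
Tool frame: the origin (TCP) lies midway between the tips of the shut fingers; the grasp point (between the pads) lies 19 mm behind it; z points along the fingers, y is the line along which they close (so a half turn about z gives the same grasp; the last joint's range is limited). The gripper opens to 95 mm and grips with 3 to 60 N. Pads are 20 mm wide; open, the fingers measure 119 mm over their backs; the gripper's body (75 mm by 180 mm) begins 59 mm behind the grasp point.
Start: joints at [64.767, 7.093, 94.555, -0, 78.352, -4.733], TCP at [0.228, 0.609, 0.215] pointing down, gripper open.
Joint ranges: [-149.61, 149.61], [-58.7, 133.49], [1.44, 155.28], [-77.14, 257.14], [18.33, 153.61], [-166.67, 166.67]. Speed limits (degrees/s): [147.25, 147.25, 180, 180, 180, 180].

INTERFACE

Orientations are given as a 3x3 rotation matrix whose columns are the frame's x, y, z axes.
In Python, from cell import ctrl, get_image gives the robot as it stands.
- The arm moves only by the tool play_rows, never from a script. Its arguments are lists of equal length, an entry for each row: "jaw": the finger opening in cm, from 0 to 9.51; "xyz": the shift along the tool's x, y, z in cm, a list of three; "roll": the turn about the tool's z in rad. A call has 1 to 20 rows; each row is the pose to reach, as a shift and turn from the pose commanded when the call began, along the tool's axes at that moment; what a row does not reach only later rows make up. A row lasts 1/12 s, in which the tool goes at most 41.7 mm and 7.16 degrees, less where a joint would pass 70% of its speed; a pose out of reach is approached as far as the arm can. A call with a gripper value outside its range is refused whole. The fingers move at their own pace and stop on an object; the grip force is fixed at half the most. Time passes only in rows, so rows that repeat a pose let the fingers close. It gives the time, the measured TCP pose, the force, the opening and the grip force at its end, in the units of the state.
- ctrl.get_state(): the state, without advancing time (a new reading comes with each control period).
- get_image(name): name is "side" or "top" or "wrist"; returns a dict with "image" (400x640x3 uint8, blue, green, red), "intrinsics" (3x3 intrinsics, pixels), "k1" (the pictures are not rectified: a ray, as slopes to the right and down, at radius r is drawn at 1 + k1 r^2 times it, then the intrinsics apply), "extrinsics" (4x4, takes a point from world to camera coordinates); the wrist camera has in their place "tool_from_camera" (4x4, takes a point from camera to tool coordinates, whose origin is the TCP and whose axes are the flange's). Camera axes: x right, y down, z forward; pixel columns grow to the right and rows downward; lengths in m; the calibration is good to about 2 mm. A picture is of the moment at which its call begins: read the wrist's pose just before it. There is no depth.
- ctrl.job_done(): hands the job in; it is judged then, once.
The state is a dict: "t": time; "joint_pos": joint angles; "joint_velocities": joint speeds; "joint_torque": joint torques, N m; "eef_pos": TCP position; "ee_rot": TCP orientation; "contact_force": force on the tool from outside, world axes, zero at the start; "torque": the same for the moment, N m; "opening": finger opening in m; "finger_force": force on a finger pad.
Only numpy, scipy, OpenCV 4.12 (cv2) and the standard library are available. Lean on these libraries where they do the work, as an engineer would, in place of code of your own. Each camera call takes 0.05 s, during which the arm holds its last target. There are 200 camera calls.

TASK

With one fingertip press the green release key of the spice tin dispenser, and with the other finger, standing in the channel two or three centimetres in front of the tin, trap the yellow tin as it springs out, before its front reaches the front edge of the deck. Finish while holding: keep the key pressed down and the tin stopped against the finger, standing flat on the deck. Do not pinch or lift the tin, and leave the tubs, bowl, jar and tray alone.

Things in the scene. Friction and masses are not known exactly. Their poses are not given: they have to be found in the camera images.
- dispenser: White spring tin dispenser, fixed, 190 mm long (x) by 62 mm wide, grey spring housing (75 mm tall) at its back. Origin on the shelf, on the channel's middle line, right below the front face of the waiting tin. x points from its front to its back, z up: the tin springs out along -x, sliding on the deck 30 mm above the shelf.
- deck_edge (a point): Middle of the deck's front edge, at x = -60 mm of the dispenser, 30 mm above the shelf. The deck runs in a channel 52 mm wide, between side walls 9 mm above the deck in front (x -60 to -5 mm) and 24 mm beside the waiting tin.
- key (a joint): Travel of the green release key: 0 up, 0.010 m fully down. Takes 2.5 N to start, 5 N fully down, plus a few N at most of rubbing by the tin on its stop tab. The tab stands 8 mm above the deck across the tin's way and frees the tin once the key is about 7 mm down. The key springs up when let go.
- key_top (a point): Centre of the top of the green release key, a flat pad 46 mm (dispenser x) by 44 mm (y) beside the channel, at x = -35, y = +66 mm of the dispenser. Top 52 mm above the shelf when up, 42 mm when fully down: a second fingertip at that height is 12 mm above the deck, well below the tin's top.
- pusher_face (a point): Centre of the front face of the black spring pusher, low behind the tin. Once the key lets go it drives the tin out along dispenser -x at about 0.2 m/s with 3 to 4 N, over 100 mm of travel, and goes on pushing all the while: with nothing in its way the tin goes off the deck's front edge.
- tin_center (a point): Centre (half-way up) of the yellow square spice tin (steel dot on its lid), 48 x 48 x 40 mm, about 120 g, loose. It waits on the deck with its flat front face against the tab, centre at about x = +25, y = 0 mm of the dispenser and 50 mm above the shelf.
- turntable: White plastic spice turntable, 250 mm across, 20 mm high, fixed; origin at the centre of its underside.
- tray: Stainless steel tray 160 x 300 x 25 mm lying behind the dispenser; origin at the centre of its underside.
- bowl: White enamel bowl, 180 mm across the rim, 65 mm high; origin at the centre of its underside.
- jar: Amber glass jar, 60 mm across, 100 mm high; origin at the centre of its underside.
- tub0: Closed clear spice tub with its lid red, 72 mm across, 72 mm high, on the turntable; origin at the centre of its underside.
- tub1: Closed clear spice tub with its lid orange, 72 mm across, 72 mm high, on the turntable; origin at the centre of its underside.
- tub2: Closed clear spice tub with its lid green, 72 mm across, 72 mm high, on the turntable; origin at the centre of its underside.
- tub3: Closed clear spice tub with its lid blue, 72 mm across, 72 mm high, on the turntable; origin at the centre of its underside.
Mind the look-alikes: they are no part of the job. Of the things that look like the part that bears tin_center, the largest one is meant.

How it is judged (in metres and radians):
On the way, in this order (a step that is already met when the one before it is completed fails the run):
1. the key is being pressed (more than 3 mm down) while the tin is still home (value of joint key above 0.003 m and x of tin_center in the frame of dispenser above 0.018 m).
2. the tin has come out at least 8 mm and is stopped against a finger (x of tin_center in the frame of dispenser below 0.0165 m and contact force between tin and the fingers above 0.3 N and linear speed of tin below 0.03 m/s), for 0.3 s.
At the end, for the whole second after the job is handed in: Still holding: the key more than 5 mm down; the tin at rest, pressing on a finger with more than 0.3 N, at least 8 mm out of its home with its front short of the deck's front edge, in the channel, flat on the deck (within 5 mm in height and 0.12 rad) (value of joint key above 0.005 m and x of tin_center in the frame of dispenser between -0.036 and 0.0165 m and y of tin_center in the frame of dispenser between -0.01 and 0.01 m and z of tin_center in the frame of dispenser between 0.045 and 0.055 m and angle between tin_center's own z axis and vertical below 0.12 rad and linear speed of tin below 0.02 m/s and contact force between tin and the fingers above 0.3 N); the arm keeps its last pose, push and grip.
It fails at once if the front of the tin reaches the front edge of the deck (x of tin_center in the frame of dispenser below -0.036 m).
It fails at once if the tin is lifted more than 12 mm (z of tin_center in the frame of dispenser above 0.062 m).
It fails at once if a tub, the bowl, the jar or the tray is moved more than 20 mm (distance of any of tray, bowl, jar, tub0, tub1, tub2, tub3 from where it was at the start of the episode above 0.02 m).
It also fails if it takes over 30 s, if anything falls off the work surface, if the arm or the gripper's body presses on something with over 40 N, if the wrist force passes 120 N, or if a joint passes its speed limit or range.

## Working session

There is one attempt and no reset: what is moved stays moved. The work goes in short steps, Python scripts to look and compute and a tool call to move; the robot and the scene stay as the last step left them, time stands still between calls to the robot, and variables do not carry over. Pictures are saved under pics/ and viewed, at most 10 in all, crops included, and the job is handed in when it is done.

Besides the shell and the picture viewer there is one more tool, called as name([rows], argument=value, ...), one row to a line, values as JSON. play_rows: Moves the arm, as the interface text tells. Its arguments: {"type":"object","properties":{"jaw":{"type":"array"},"xyz":{"type":"array"},"roll":{"type":"array"}},"required":["jaw","xyz","roll"]}

```bash
mkdir -p pics
cat > h.py <<'E'
import numpy as np, cv2
from cell import ctrl, get_image
def proj(im, P, T=None):
    E=np.array(im["extrinsics"]) if T is None else T
    p=E[:3,:3]@np.asarray(P,float).T+E[:3,3:4]
    s=p[:2]/p[2]; s=s*(1+im["k1"]*(s**2).sum(0))
    K=np.array(im["intrinsics"]); return (K[:2,:2]@s+K[:2,2:3]).T
def wristE(im,st):
    W=np.eye(4);W[:3,:3]=st["ee_rot"];W[:3,3]=st["eef_pos"]
    return np.linalg.inv(W@np.array(im["tool_from_camera"]))
def back(im,uv,z,T=None):
    E=np.array(im["extrinsics"]) if T is None else T
    K=np.array(im["intrinsics"]); d=(np.array(uv,float)-K[:2,2])@np.linalg.inv(K[:2,:2]).T
    s=d.copy()
    for _ in range(30): s=d/(1+im["k1"]*(s**2).sum(1,keepdims=True))
    r=np.c_[s,np.ones(len(s))]@E[:3,:3]; c=-E[:3,:3].T@E[:3,3]
    return c+r*((z-c[2])/r[:,2])[:,None]
E
python3 - <<'E'
from h import *
import pickle
st=ctrl.get_state(); print({k:np.round(v,3).tolist() for k,v in st.items()})
ims={}
for n in("top","side","wrist"):
    ims[n]=get_image(n); cv2.imwrite(f"pics/{n}0.png",ims[n]["image"])
pickle.dump((st,ims),open("p0.pkl","wb"))
E
```

```text
{'t': 0.0, 'joint_pos': [64.768, 7.134, 94.633, -0.002, 78.351, -4.733], 'joint_velocities': [-0.019, 0.053, 0.012, -0.129, 0.013, -0.037], 'joint_torque': [0.0, -41.76, -35.994, 0.077, 0.049, -0.0], 'eef_pos': [0.227, 0.608, 0.213], 'ee_rot': [[-0.937, 0.35, -0.001], [0.35, 0.937, -0.002], [0.0, -0.002, -1.0]], 'contact_force': [-0.218, 0.142, 0.126], 'torque': [-0.026, -0.025, -0.021], 'finger_force': 0.0, 'opening': 0.095}
```

View pics/top0.png

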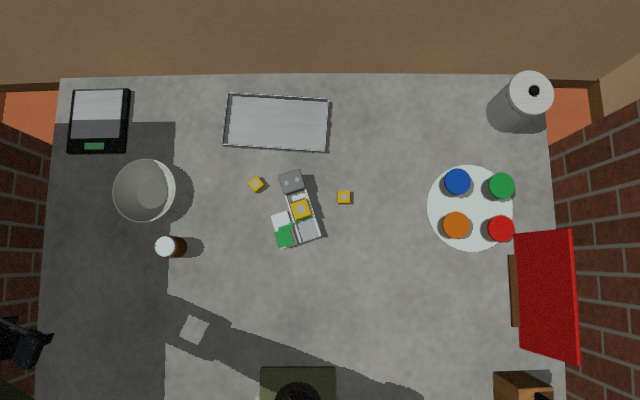

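View pics/wrist0.png

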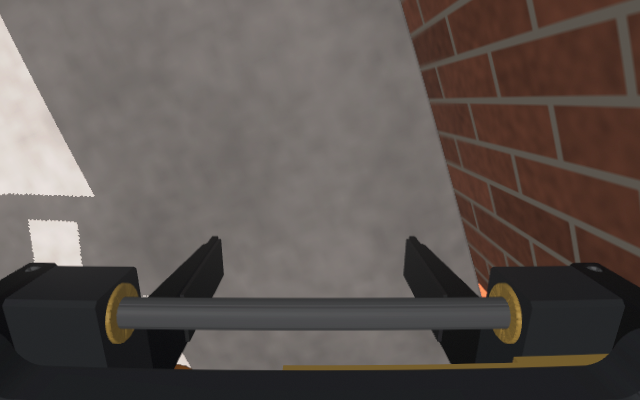

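View pics/side0.png

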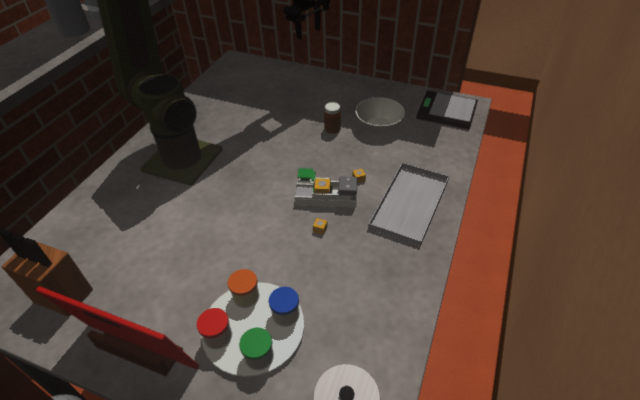

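The top view shows the dispenser with its housing at (291,181), the tin at (301,209), the green key at (284,236) and the channel front near (310,240). The small yellow look-alikes are at (256,184) and (344,197). The side view shows the key at (306,174) and the tin at (322,185). In the wrist view, nothing relevant is visible yet.

```bash
cat >> h.py <<'E'
def blob(img,lo,hi,near,rad=40):
    m=cv2.inRange(cv2.cvtColor(img,cv2.COLOR_BGR2HSV),lo,hi)
    k=np.zeros_like(m);cv2.circle(k,near,rad,255,-1);m&=k
    n,l,s,c=cv2.connectedComponentsWithStats(m); i=1+s[1:,4].argmax(); return c[i],s[i,4]
G=((40,80,40),(85,255,255));Y=((15,100,60),(35,255,255))
E
python3 - <<'E'
from h import *
import pickle
st,ims=pickle.load(open("p0.pkl","rb"))
for n,g,t in(("top",(284,236),(301,209)),("side",(306,174),(322,185))):
    im=ims[n]
    cg,ag=blob(im["image"],*G,g,20);ct,at=blob(im["image"],*Y,t,14)
    k=back(im,[cg],.052)[0];q=back(im,[ct],.07)[0];d=(k-q)[:2]
    # dispenser vector (-60,66)
    yaw=np.arctan2(d[1],d[0])-np.arctan2(66,-60)
    print(n,cg,ag,ct,at,k.round(4),q.round(4),np.linalg.norm(d).round(4),np.degrees(yaw)%360)
im=ims["top"]["image"][160:260,240:360];im2=ims["side"]["image"][140:230,270:390]
cv2.imwrite("pics/c0.png",np.vstack([cv2.resize(im,(600,300*1),interpolation=cv2.INTER_CUBIC)[:,:] if 0 else cv2.resize(im,(720,600),interpolation=cv2.INTER_CUBIC)]))
E
```

```text
top [284.18944099 235.59627329] 322 [300.23507463 209.56343284] 268 [0.4541 0.0339 0.052 ] [ 0.5225 -0.0101  0.07  ] 0.0814 14.997048262524856
side [305.99418605 173.41860465] 172 [321.77319588 185.88659794] 194 [0.4585 0.0246 0.052 ] [ 0.5334 -0.0278  0.07  ] 0.0914 12.76025523808178
```

View pics/c0.png

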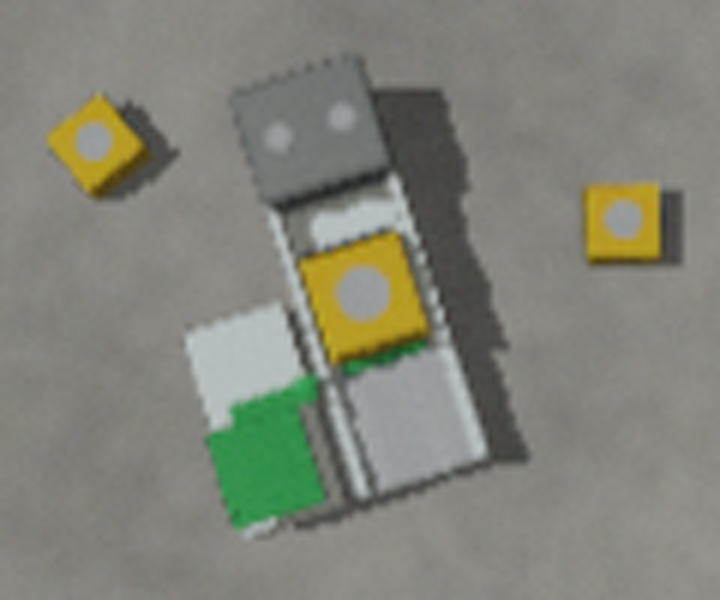

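The enlarged top view shows the tin lid centred at about (300.8,209.2), the key pad at about (284,237) and the yaw at about 14.5°. Next I'll work out an observation pose for the wrist camera.

```bash
cat >> h.py <<'E'
def disp(x,y,a,P):
    R=np.array([[np.cos(a),-np.sin(a),0],[np.sin(a),np.cos(a),0],[0,0,1]])
    return np.atleast_2d(P)@R.T+[x,y,0]
E
python3 - <<'E'
from h import *
import pickle
st,ims=pickle.load(open("p0.pkl","rb"))
w=ims["wrist"]; T=np.array(w["tool_from_camera"]); print(T.round(3).tolist(), np.array(w["intrinsics"]).tolist(),w["k1"])
a=np.radians(14.5); top=ims["top"]
k=back(top,[[284.2,237]],.052)[0]; t=back(top,[[300.8,209.3]],.07)[0]
o=disp(0,0,a,[25,0,0])[0]/1000; ox,oy=(t-o)[:2]; print(k,t,"origin",ox,oy)
print("key from origin",disp(ox,oy,a,[-.035,.066,.052]))
R=np.column_stack([[-np.cos(a),-np.sin(a),0],[-np.sin(a),np.cos(a),0],[0,0,-1]])
pts=np.array([[-.035,.066,.052],[.025,0,.07],[-.06,0,.03],[.13,0,.075]])
for dx in(-.035,-.08,-.12):
  for z in(.2,.25):
    s={"ee_rot":R,"eef_pos":disp(ox,oy,a,[dx,.033,z])[0]}
    print(dx,z,proj(w,disp(ox,oy,a,pts),wristE(w,s)).round().tolist(), "move tool cm",(np.array(st["ee_rot"]).T@(s["eef_pos"]-st["eef_pos"])*100).round(1))
E
```

```text
[[-0.0, -0.961, -0.276, 0.078], [1.0, -0.0, 0.001, -0.0], [-0.001, -0.276, 0.961, -0.17], [0.0, 0.0, 0.0, 1.0]] [[355.79158096703253, 0.0, 313.14815793598177], [0.0, 355.79158096703253, 203.30472014347296], [0.0, 0.0, 1.0]] -0.04586312498796569
[0.45030018 0.03388521 0.052     ] [ 0.52324836 -0.01156833  0.07      ] origin 0.4990446697109185 -0.01782783478000347
key from origin [[0.44863442 0.03730661 0.052     ]]
-0.035 0.2 [[349.0, 190.0], [277.0, 258.0], [279.0, 159.0], [280.0, 356.0]] move tool cm [-42.6 -48.4   1.4]
-0.035 0.25 [[344.0, 178.0], [282.0, 238.0], [283.0, 152.0], [284.0, 326.0]] move tool cm [-42.6 -48.4  -3.6]
-0.08 0.2 [[348.0, 235.0], [279.0, 301.0], [280.0, 204.0], [281.0, 392.0]] move tool cm [-38.9 -51.    1.4]
-0.08 0.25 [[343.0, 219.0], [283.0, 276.0], [284.0, 192.0], [285.0, 359.0]] move tool cm [-38.9 -51.   -3.6]
-0.12 0.2 [[347.0, 273.0], [280.0, 336.0], [281.0, 241.0], [282.0, 422.0]] move tool cm [-35.6 -53.3   1.4]
-0.12 0.25 [[342.0, 253.0], [284.0, 308.0], [285.0, 225.0], [286.0, 387.0]] move tool cm [-35.6 -53.3  -3.6]
```

play_rows([
  [-1,-1.2,-1],
  [-3.5,-4,-1],
  [-6,-6.8,-1],
  [-8.5,-9.6,-1],
  [-11,-12.5,-1],
  [-13.5,-15.3,-1],
  [-16,-18.2,-1],
  [-18.5,-21,-1],
  [-21,-23.9,-1],
  [-23.5,-26.7,-1],
  [-26,-29.5,-1],
  [-28.5,-32.4,-1],
  [-31,-35.2,-1],
  [-33.5,-38,-1],
  [-36,-40.9,-1],
  [-38.5,-43.7,-1],
  [-40.5,-46,0],
  [-42,-47.7,1],
  [-42.6,-48.4,1.4],
  [-42.6,-48.4,1.4],
], jaw=[9.5,9.5,9.5,9.5,9.5,9.5,9.5,9.5,9.5,9.5,9.5,9.5,9.5,9.5,9.5,9.5,9.5,9.5,9.5,9.5], roll=[0,-0.05,-0.1,-0.15,-0.2,-0.25,-0.3,-0.35,-0.4,-0.45,-0.5,-0.55,-0.58,-0.61,-0.61,-0.61,-0.61,-0.61,-0.61,-0.61])

```text
t: 1.82
eef_pos: [0.4566, 0.005, 0.1991]
ee_rot: [[-0.969, -0.247, -0.003], [-0.247, 0.969, 0.0], [0.003, 0.001, -1.0]]
contact_force: [0.9, 0.3, 0.4]
opening: 0.0949
finger_force: 0.0
```

Run:
```python
from h import *
import pickle
st=ctrl.get_state(); w=get_image("wrist"); pickle.dump((st,w),open("p1.pkl","wb"))
print(np.round(st["eef_pos"],4),np.round(st["ee_rot"],3).tolist(),np.round(st["contact_force"],2))
cv2.imwrite("pics/w1.png",cv2.resize(w["image"],(800,500)))
```

```text
[0.4566 0.005  0.1991] [[-0.969, -0.247, -0.003], [-0.247, 0.969, 0.0], [0.003, 0.001, -1.0]] [0.86 0.29 0.44]
```

View pics/w1.png

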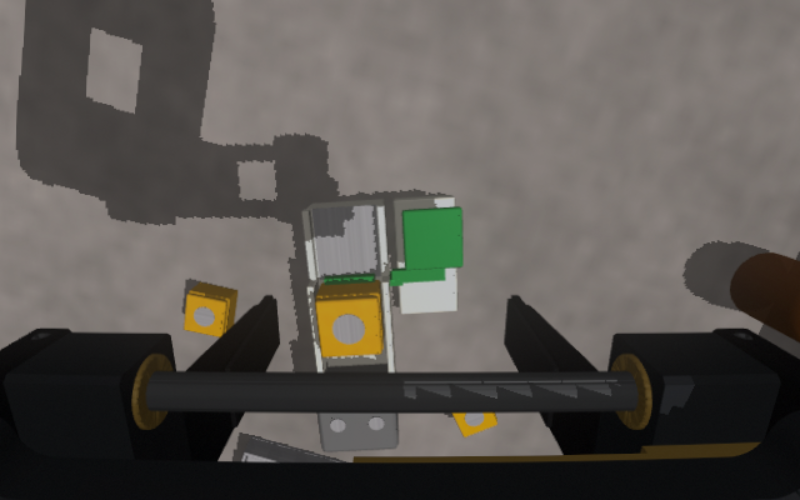

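The wrist view shows the key pad corners at (403,211), (461,208), (463,268) and (404,270) on the 800 px scale. The tin lid dot is at (349,328), and the channel front edge runs from (305,207) to (386,203). I'll fit the pose from these.

Run:
```python
from h import *
from scipy.optimize import least_squares
import pickle
st,w=pickle.load(open("p1.pkl","rb")); E=wristE(w,st)
px=np.array([[403,211],[461,208],[463,268],[404,270],[349,328],[305,207],[386,203]])/1.25
P=np.array([[-.058,.044,.052],[-.058,.088,.052],[-.012,.088,.052],[-.012,.044,.052],[.025,0,.07],[-.06,-.031,.039],[-.06,.031,.039]])
f=lambda v:(proj(w,disp(*v,P),E)-px).ravel()
r=least_squares(f,[.499,-.018,.253],loss="soft_l1"); x,y,a=r.x
print(x,y,np.degrees(a)); print(f(r.x).reshape(-1,2).round(1).tolist())
kc=back(w,px[:4],.052,E); print("key",kc.mean(0),"sizes",np.linalg.norm(kc-np.roll(kc,1,0),axis=1)); print("tin",back(w,px[4:5],.07,E), disp(x,y,a,[.025,0,.07]))
R=np.array(st["ee_rot"]); print("tool y yaw err deg",np.degrees(a)-np.degrees(np.arctan2(-R[0,1],R[1,1])))
goal=disp(x,y,a,[-.035,.033,.065])[0]; print(goal,(R.T@(goal-st["eef_pos"])*100).round(2))
```

```text
0.5021701784081714 -0.017598911813247357 16.236659907644786
[[0.2, -1.1], [2.6, -0.4], [0.5, 0.2], [0.7, 0.2], [-1.5, -0.3], [-1.7, 0.3], [-0.5, 1.2]]
key [0.45055353 0.03516559 0.052     ] sizes [0.04475471 0.04190939 0.04555149 0.04424153]
tin [[ 0.52609459 -0.00922993  0.07      ]] [[ 0.52617305 -0.01060877  0.07      ]]
tool y yaw err deg 1.9647052479803886
[0.45933917 0.00429869 0.065     ] [-0.29 -0.15 13.4 ]
```

play_rows([
  [-0.3,-0.15,0.5],
  [-0.3,-0.15,1.5],
  [-0.3,-0.15,3],
  [-0.3,-0.15,4.5],
  [-0.3,-0.15,6],
  [-0.3,-0.15,7.5],
  [-0.3,-0.15,9],
  [-0.3,-0.15,10.5],
  [-0.3,-0.15,11.7],
  [-0.3,-0.15,12.5],
  [-0.3,-0.15,13],
  [-0.3,-0.15,13.3],
  [-0.3,-0.15,13.3],
  [-0.3,-0.15,13.3],
], jaw=[9,8,7,6,5.4,5.4,5.4,5.4,5.4,5.4,5.4,5.4,5.4,5.4], roll=[-0.03,-0.03,-0.03,-0.03,-0.03,-0.03,-0.03,-0.03,-0.03,-0.03,-0.03,-0.03,-0.03,-0.03])

```text
t: 3.03
eef_pos: [0.4609, 0.0056, 0.0682]
ee_rot: [[-0.96, -0.278, 0.001], [-0.278, 0.96, -0.0], [-0.001, -0.0, -1.0]]
contact_force: [0.2, -0.0, -0.6]
opening: 0.0538
finger_force: 0.0
```

Run:
```python
from h import *
import pickle
st=ctrl.get_state(); w=get_image("wrist"); s=get_image("side"); pickle.dump((st,w,s),open("p2.pkl","wb"))
print(np.round(st["eef_pos"],4),st["opening"],np.round(st["contact_force"],2))
x,y,a=.5022,-.0176,np.radians(16.24)
c=np.array([[np.cos(a),np.sin(a)],[-np.sin(a),np.cos(a)]])@(st["eef_pos"][:2]-np.array([x,y])); print("TCP in disp mm",c*1000)
a_=cv2.resize(w["image"],(640,400)); b=cv2.resize(s["image"][130:225,260:412],None,fx=4.2,fy=2.1*1.0 if 0 else 4.2)[:200*2]
cv2.imwrite("pics/w2.png",a_);cv2.imwrite("pics/s2.png",b)
```

```text
[0.4609 0.0056 0.0682] 0.053836615926761124 [ 0.18 -0.02 -0.62]
TCP in disp mm [-33.14386946  33.82235689]
```

View pics/w2.png

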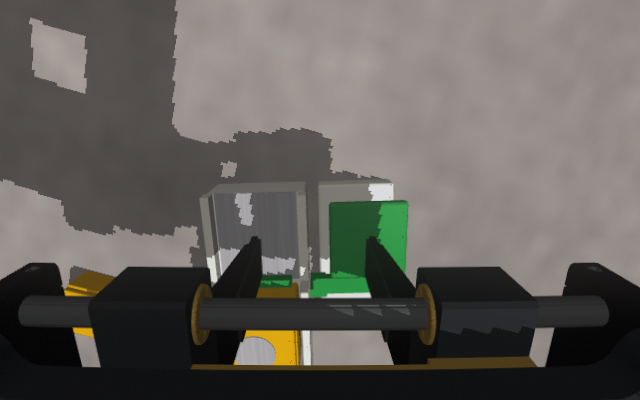

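View pics/s2.png

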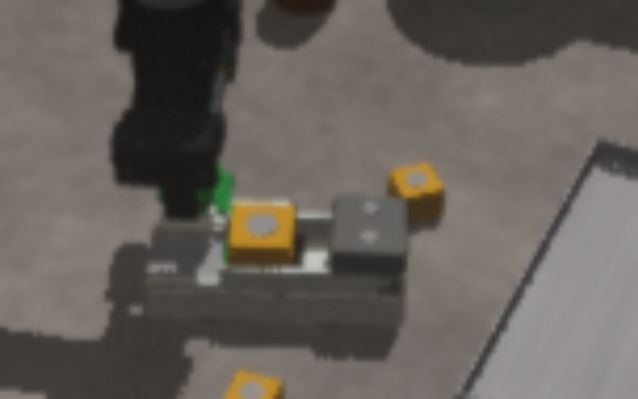

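In the wrist view, the channel finger tip is at (253,240), mid-channel. The key finger tip is at (373,240), over the green pad (columns 330–407). The side view shows the tin still home, with the fingers in front of it. I'll press now.

play_rows([
  [0,0,0.3],
  [0,0,0.7],
  [0,0,1.1],
  [0,0,1.4],
  [0,0,1.6],
  [0,0,1.8],
  [0,0,2.0],
  [0,0,2.2],
  [0,0,2.4],
  [0,0,2.6],
  [0,0,2.7],
  [0,0,2.7],
  [0,0,2.7],
  [0,0,2.7],
  [0,0,2.7],
  [0,0,2.7],
  [0,0,2.7],
  [0,0,2.7],
  [0,0,2.7],
  [0,0,2.7],
], jaw=[5.4,5.4,5.4,5.4,5.4,5.4,5.4,5.4,5.4,5.4,5.4,5.4,5.4,5.4,5.4,5.4,5.4,5.4,5.4,5.4], roll=[0,0,0,0,0,0,0,0,0,0,0,0,0,0,0,0,0,0,0,0])

```text
t: 4.8
eef_pos: [0.4602, 0.0057, 0.042]
ee_rot: [[-0.96, -0.278, -0.002], [-0.278, 0.96, 0.0], [0.002, 0.001, -1.0]]
contact_force: [-7.4, 0.3, 13.1]
opening: 0.0538
finger_force: 8.3
```

Run:
```python
from h import *
import pickle
st=ctrl.get_state(); w=get_image("wrist"); s=get_image("side"); t=get_image("top"); pickle.dump((st,w,s,t),open("p3.pkl","wb"))
print(np.round(st["eef_pos"],4),st["opening"],np.round(st["contact_force"],2),np.round(st["torque"],2))
a=np.radians(16.24)
print("force in disp",(disp(0,0,-a,st["contact_force"])).round(2))
for n,im in(("side",s),("top",t)):
    try: 
        c,ar=blob(im["image"],*Y,(322,185) if n=="side" else (301,212),16); print(n,c,ar)
    except Exception as e: print(n,e)
cv2.imwrite("pics/s3.png",cv2.resize(s["image"][130:225,260:412],None,fx=4.2,fy=4.2))
```

```text
[0.4602 0.0057 0.042 ] 0.053832073522068355 [-7.44  0.29 13.07] [0.41 1.47 0.05]
force in disp [[-7.06  2.36 13.07]]
side [314.51891892 186.2972973 ] 185
top [306.58333333 208.25      ] 12
```

View pics/s3.png

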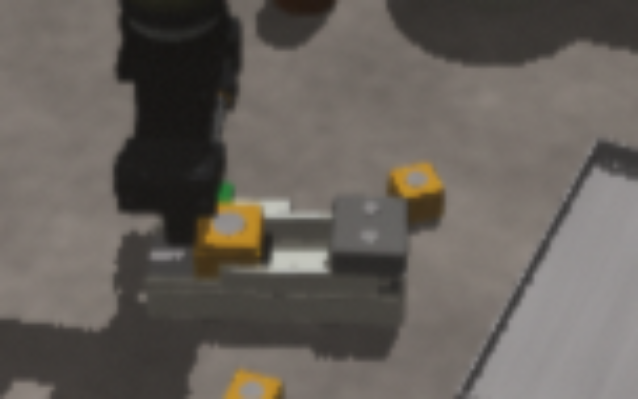

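The side view shows the tin moved forward about 22 mm, from crop x 262 to 230. It stands flat against the finger, with the key down. I'll hold a little longer and check that it stays steady.

play_rows([
  [0,0,0],
  [0,0,0],
  [0,0,0],
  [0,0,0],
  [0,0,0],
  [0,0,0],
], jaw=[5.4,5.4,5.4,5.4,5.4,5.4], roll=[0,0,0,0,0,0])

```text
t: 5.45
eef_pos: [0.4601, 0.0056, 0.042]
ee_rot: [[-0.96, -0.278, -0.002], [-0.278, 0.96, 0.0], [0.002, 0.001, -1.0]]
contact_force: [-8.1, 0.0, 13.0]
opening: 0.0542
finger_force: 8.3
```

Run:
```python
from h import *
st=ctrl.get_state(); s=get_image("side")
print(np.round(st["eef_pos"],4),np.round(st["contact_force"],2),blob(s["image"],*Y,(322,185),16))
if np.linalg.norm(st["contact_force"][:2])>2 and st["contact_force"][2]>5: print(ctrl.job_done())
```

```text
[0.4601 0.0056 0.042 ] [-8.140e+00  1.000e-02  1.296e+01] (array([314.51891892, 186.2972973 ]), np.int32(185))
the job is handed in; nothing more can be done
None
```

I handed the job in with the key pressed fully down and the yellow tin stopped flat against the finger, about 22 mm out of its home and short of the deck's front edge; the judge's verdict was not shown.

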